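# Square the flow-cell plate into the stage corner

## Robot

A 7-joint arm with a two-finger parallel gripper is mounted at the origin on the work surface. World frame = base frame: x ahead of the robot, y to its left, z up, the work surface at z = 0. Lengths are in m, angles in rad, forces in N, time in s.
With the tool pointing down it reaches from about 0.425 to 0.95 m from the base axis. Payload 4.7 kg.
Tool frame: the origin (TCP) lies midway between the tips of the shut fingers; the grasp point (between the pads) lies 19 mm behind it (bot.hold_point_z is the distance from the TCP to the grasp point, in m); z points along the fingers, y is the direction in which the jaws open and shut (so a half turn about z gives the same grasp; the last joint's range is limited). The gripper opens to 87 mm and grips with 3 to 60 N. Pads are 19 mm wide; open, the fingers measure 117 mm over their backs; the gripper's body (75 mm by 190 mm) begins 51 mm behind the grasp point.
Start: joints at [-1.148, 0.469, -0.049, 1.532, 0.024, 1.141, -0.082], TCP at [0.295, 0.607, 0.223] pointing down, gripper open.
Joint ranges: [-2.59, 2.59], [-0.33, 1.99], [-1.39, 1.29], [0.1, 2.45], [-1.04, 4.18], [0.21, 1.99], [-2.66, 2.66]. Speed limits (rad/s): [2.57, 2.57, 3.14, 3.14, 3.14, 3.14, 3.14].

## Interface

Orientations are given as a rotation vector (axis times angle).
In Python, from workcell import bot gives the robot as it stands. Calls block until the motion is done:
- bot.move_ptp(position, orientation): joint-space move of the TCP to a pose.
- bot.move_linear(position, orientation=None, max_speed=0.15, contact_N=None): straight line of the TCP; orientation=None keeps the orientation; max_speed is the mean speed in m/s. With contact_N (N) it stops when the force on the tool has changed by that much, and returns True; else False.
- bot.set_joints(angles): joint-space move.
- bot.move_gripper(opening, newtons=None): opening from 0.0 (shut) to 1.0 (fully open); newtons is the grip in N (None keeps the last); returns when the fingers have stopped.
- bot.sleep(seconds).
- bot.solve_ik(position, orientation): joint angles nearest the present ones, or None.
- bot.sense(): the state.
- bot.capture(name): name is "scene" or "top"; returns the picture (400x640x3 uint8, red, green, blue); there is no depth.
- bot.camera_params(name): a dict with "camera_matrix" (3x3 intrinsics, pixels), "R" (3x3) and "t" (3): a world point X has camera coordinates R X + t. Camera axes: x right, y down, z forward; pixel columns grow to the right and rows downward; lengths in m; the calibration is good to about 2 mm. A picture is of the moment at which its call begins. camera_params takes no time and is no camera call.
A pose or a line that the arm cannot do raises bot.MotionError and nothing moves.
- bot.job_done(): hands the job in, once; it reports no verdict.
The state is a dict: "time_s": time; "joint_positions": joint angles; "joint_velocities": joint speeds; "joint_torque": joint torques, N m; "tcp_pos": TCP position; "tool_rot": TCP orientation; "contact_force": force on the tool from outside, world axes, zero at the start; "moment": the same for the moment, N m; "width": opening from 0.0 (shut) to 1.0 (fully open).
Only numpy, scipy, OpenCV 4.12 (cv2) and the standard library are available. Lean on these libraries where they do the work, as an engineer would, in place of code of your own. Each camera call takes 0.05 s, during which the arm holds its last target.

## Task

Pick up the standing pusher and use it to slide the flow-cell plate across the metal stage into the stage's square corner, so that the plate lies squarely up against both raised fences; the gripper itself must not touch the plate. Then stand the pusher upright on the bench, off the stage, and let go of it.

Things in the scene. Friction and masses are not known exactly. Their poses are not given: they have to be found in the camera images.
- pusher_grip (a point): Pusher: hand tool standing upright on the bench, 116 mm tall, 0.14 kg: a round grey foot, 36 mm across and 22 mm high (the part to push with), and above it a white square handle, 24 x 24 mm. No other thing on the bench has a square handle on a round foot. Point: on its axis in the handle, 80 mm above its underside; z up along the handle, x and y square to the handle's flats.
- plate_mid (a point): Flow-cell plate: loose flat dark rectangle with a pale glass window, 60 mm (its x) by 80 mm (its y), 12 mm thick, about 0.15 kg, with two steel ports 3 mm high on top. The only plate on the stage; smaller plates and discs on the bench are not wanted. Point: its centre, 6 mm above its underside; z up. It starts 20 to 70 mm off each fence, turned up to 13 degrees.
- stage: Stage: fixed grey metal slab, 250 x 250 mm, its top 12 mm above the bench, with dark fences 15 mm wide, rising 14 mm above that top, along two adjoining sides: its +x side (away from the robot) and its -y side (to the robot's right). The whole stage may be turned by up to 23 degrees. Origin: centre of its underside; z up.
- corner (a point): Where the inner faces of the two fences and the stage's top meet; axes as the stage's. One inner face is the plane x = 0, running 235 mm along +y, the other the plane y = 0, running 235 mm along -x; the free top lies at negative x, positive y. Home, the plate's centre is at x = -30, y = +40 mm, its x along this x.

How it is judged:
On the way, in this order (a step that is already met when the one before it is completed fails the run):
1. the pusher is held by the gripper, lifted off the bench (contact force between the fingers and pusher above 0.5 N and height (world z) of pusher_grip above 0.09 m), for 0.2 s.
2. the plate lies in the corner while the gripper still holds the pusher (contact force between the fingers and pusher above 0.5 N and x of plate_mid in the frame of corner above -0.04 m and y of plate_mid in the frame of corner below 0.05 m and angle between the x axis of plate_mid and the x axis of corner, either way round below 0.175 rad and angle between plate_mid's own z axis and vertical below 0.1 rad), for 0.2 s.
At the end, for the whole second after the job is handed in: The plate lies flat on the stage in the corner, at rest, no more than 10 mm from either fence and within 10 degrees of square; the pusher stands upright (within 10 degrees) and at rest on the bench itself, off the stage, released (x of plate_mid in the frame of corner between -0.04 and -0.025 m and y of plate_mid in the frame of corner between 0.035 and 0.05 m and angle between the x axis of plate_mid and the x axis of corner, either way round below 0.175 rad and angle between plate_mid's own z axis and vertical below 0.1 rad and height (world z) of plate_mid below 0.024 m and linear speed of each of cell_plate, pusher below 0.02 m/s and angle between pusher_grip's own z axis and vertical below 0.17 rad and height (world z) of pusher_grip below 0.088 m); the robot touches nothing.
It fails at once if the gripper or arm touches the plate (contact force between any of the fingers, the arm and cell_plate above 0.5 N).
It also fails if it takes over 64 s, if anything falls off the work surface, if the arm or the gripper's body presses on something with over 40 N, if the wrist force passes 120 N, or if a joint passes its speed limit or range.

## Working session

There is one attempt and no reset: what is moved stays moved. The work goes in short steps, each a Python script; the robot and the scene stay as the last script left them, time stands still between calls to the robot, and variables do not carry over. Pictures are saved under pics/ and viewed, and the job is handed in when it is done.

```bash
ls; mkdir -p pics; python3 - <<'E'
from workcell import bot
import cv2,numpy as np
for n in ("scene","top"):
    im=bot.capture(n); cv2.imwrite(f"pics/{n}0.png",im[:,:,::-1])
    p=bot.camera_params(n); print(n,p)
print(bot.sense(), bot.hold_point_z)
E
```

```text
pics
scene {'camera_matrix': array([[505.47490949,   0.        , 317.30357553],
       [  0.        , 505.47490949, 199.62330318],
       [  0.        ,   0.        ,   1.        ]]), 'R': array([[-0.15937618,  0.98719459, -0.00678833],
       [ 0.61540234,  0.09397133, -0.78259143],
       [-0.77193212, -0.12890399, -0.62249865]]), 't': array([ 0.0354096 , -0.31290911,  1.68847889])}
top {'camera_matrix': array([[383.43117945,   0.        , 315.75795071],
       [  0.        , 383.43117945, 203.91716704],
       [  0.        ,   0.        ,   1.        ]]), 'R': array([[ 0.01907328, -0.99944753,  0.02721856],
       [-0.98099762, -0.02396458, -0.19253409],
       [ 0.19308001, -0.02302908, -0.98091272]]), 't': array([0.03111606, 0.60093308, 0.79469674])}
{'time_s': 0.1, 'joint_positions': array([-1.14790948,  0.46938399, -0.04857201,  1.53353718,  0.02412884,
        1.14097064, -0.08229367]), 'joint_velocities': array([ 0.00027004, -0.00088516, -0.00014989, -0.00418268,  0.00162128,
        0.00057312,  0.00050542]), 'joint_torque': array([ 1.63548830e-04, -5.09167457e+01, -8.15408584e-02, -2.36828327e+01,
       -6.15501520e-02,  3.44780122e-02,  6.55766598e-05]), 'tcp_pos': array([0.29447042, 0.60681288, 0.22160443]), 'tool_rot': array([-7.03539425e-01, -3.06150195e+00,  2.65083373e-03]), 'contact_force': array([ 0.60311178, -0.69222017, -0.10583491]), 'moment': array([ 0.01294164, -0.00643085, -0.03668356]), 'width': 1.0004425834089257} 0.0187
```

View pics/scene0.png

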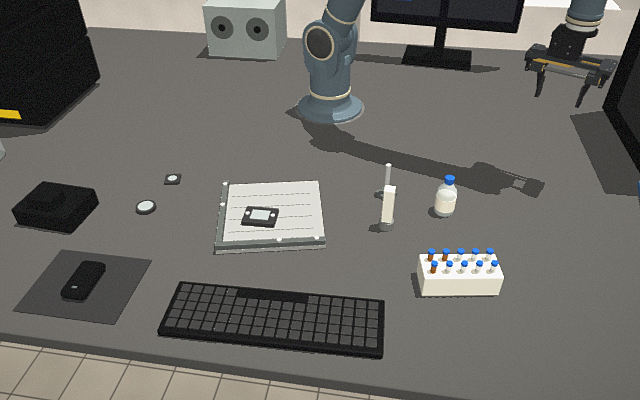

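View pics/top0.png

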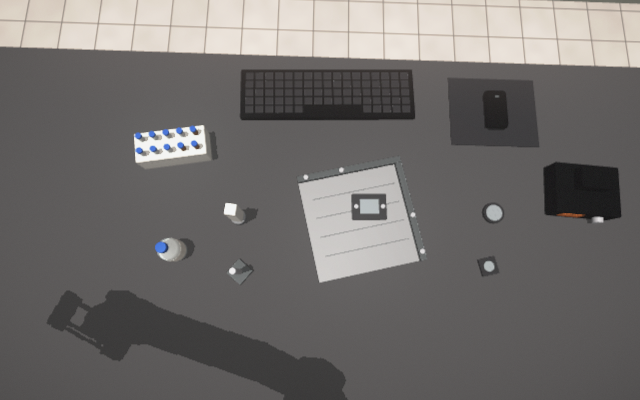

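The scene view shows the pusher at about (388,208), a thin rod decoy behind it, and the stage with the plate at (260,216). The top view shows the pusher at (235,213), the plate at (369,207) and the stage corner near (400,163). I'll zoom in on both.

```bash
python3 - <<'E'
import cv2,numpy as np
a=cv2.imread("pics/top0.png"); s=cv2.imread("pics/scene0.png")
cv2.imwrite("pics/z_top_stage.png",cv2.resize(a[150:290,290:435],None,fx=4,fy=4,interpolation=cv2.INTER_CUBIC))
l=cv2.resize(a[190:290,215:265],None,fx=6,fy=6,interpolation=cv2.INTER_CUBIC)
r=cv2.resize(s[150:250,360:420],None,fx=6,fy=6,interpolation=cv2.INTER_CUBIC)
cv2.imwrite("pics/z_push.png",np.hstack([l,r]))
E
```

```text
(no output)
```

View pics/z_top_stage.png

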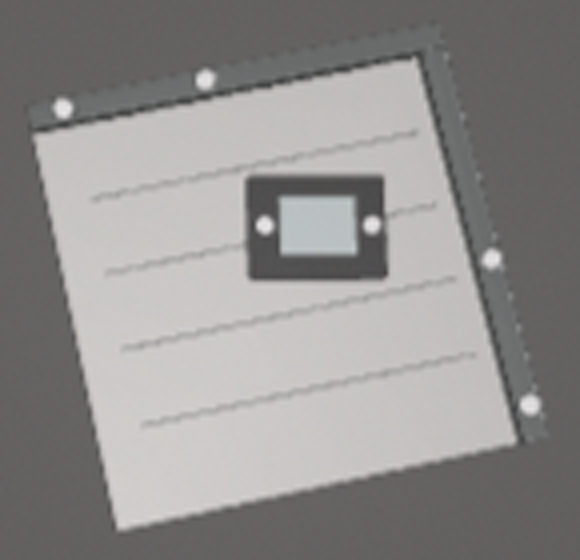

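View pics/z_push.png

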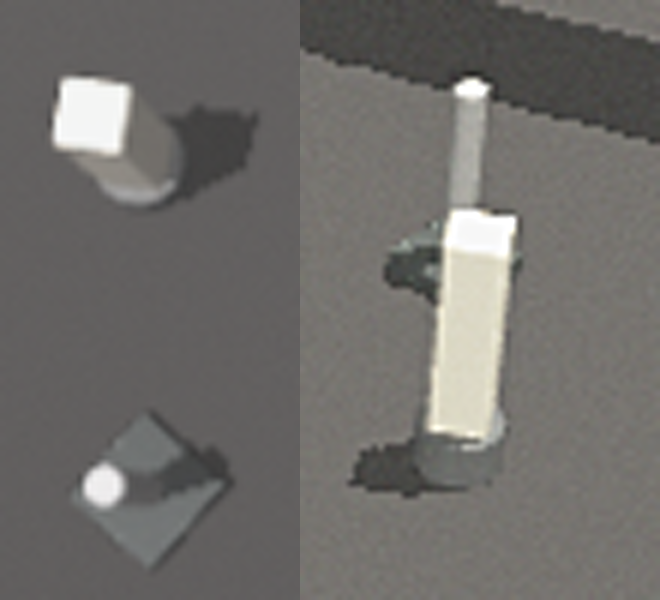

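```bash
cat > h.py <<'E'
import cv2,numpy as np
from workcell import bot
def cast(n,uv,z):
    p=bot.camera_params(n);K,R,t=p["camera_matrix"],p["R"],p["t"]
    uv=np.atleast_2d(np.asarray(uv,float)); C=-R.T@t
    d=(R.T@np.linalg.inv(K)@np.c_[uv,np.ones(len(uv))].T).T
    return C+d*((z-C[2])/d[:,2])[:,None]
def proj(n,X):
    p=bot.camera_params(n);K,R,t=p["camera_matrix"],p["R"],p["t"]
    q=(K@(R@np.atleast_2d(X).T+t[:,None])).T; return q[:,:2]/q[:,2:]
def linefit_quad(cnt):
    """4 corners by fitting lines to hull-contour sides"""
    hull=cv2.convexHull(cnt); eps=0.02*cv2.arcLength(hull,True)
    q=cv2.approxPolyDP(hull,eps,True)[:,0].astype(float)
    if len(q)!=4: q=cv2.boxPoints(cv2.minAreaRect(cnt)).astype(float)
    c=cnt[:,0].astype(float); L=[]
    for i in range(4):
        a,b=q[i],q[(i+1)%4]; u=(b-a)/np.linalg.norm(b-a); nn=np.array([-u[1],u[0]])
        s=(c-a)@u; m=(abs((c-a)@nn)<2.0)&(s>.12*np.linalg.norm(b-a))&(s<.88*np.linalg.norm(b-a))
        vx,vy,x,y=cv2.fitLine(c[m].astype(np.float32),cv2.DIST_HUBER,0,.01,.01).ravel()
        L.append(np.cross([x,y,1],[x+vx,y+vy,1]))
    out=[]
    for i in range(4):
        p=np.cross(L[i-1],L[i]); out.append(p[:2]/p[2])
    return np.array(out)
E
python3 - <<'E'
from h import *
np.set_printoptions(precision=4,suppress=True)
for n in("top","scene"):
    p=bot.camera_params(n);print("C",n,-p["R"].T@p["t"])
    im=cv2.imread(f"pics/{n}0.png"); hsv=cv2.cvtColor(im,cv2.COLOR_BGR2HSV)
    x0,y0,x1,y1=(290,150,435,290) if n=="top" else (205,170,335,260)
    roi=np.zeros(im.shape[:2],np.uint8);roi[y0:y1,x0:x1]=255
    g=cv2.cvtColor(im,cv2.COLOR_BGR2GRAY)
    m=((g>150)&(roi>0)).astype(np.uint8)*255
    m=cv2.morphologyEx(m,cv2.MORPH_OPEN,np.ones((5,5)))
    cs,_=cv2.findContours(m,cv2.RETR_EXTERNAL,cv2.CHAIN_APPROX_NONE); c=max(cs,key=cv2.contourArea)
    q=linefit_quad(c);print(n,"stage px",q); W=cast(n,q,.012);print(W[:,:2], [np.linalg.norm(W[i]-W[i-1]) for i in range(4)])
    d=((g<115)&(roi>0)).astype(np.uint8)*255
    hm=np.zeros_like(d);cv2.fillPoly(hm,[cv2.convexHull(c)],255);hm=cv2.erode(hm,np.ones((7,7)));d&=hm
    d=cv2.morphologyEx(d,cv2.MORPH_OPEN,np.ones((3,3)))
    cs,_=cv2.findContours(d,cv2.RETR_EXTERNAL,cv2.CHAIN_APPROX_NONE); c=max(cs,key=cv2.contourArea)
    q=linefit_quad(c);print("plate px",q);W=cast(n,q,.024);print(W[:,:2],W.mean(0),[np.linalg.norm(W[i]-W[i-1]) for i in range(4)])
# handle top
for n,(x0,y0,x1,y1),th in(("top",(220,198,242,220),215),("scene",(380,180,400,196),240)):
    im=cv2.imread(f"pics/{n}0.png");g=cv2.cvtColor(im,cv2.COLOR_BGR2GRAY)[y0:y1,x0:x1]
    m=(g>th).astype(np.uint8);cs,_=cv2.findContours(m,0,1);c=max(cs,key=cv2.contourArea)+np.array([x0,y0])
    r=cv2.minAreaRect(c);W=cast(n,cv2.boxPoints(r),.116)
    M=cv2.moments(m,True);ce=[M['m10']/M['m00']+x0,M['m01']/M['m00']+y0]
    print(n,r,W[:,:2],[np.linalg.norm(W[i]-W[i-1]) for i in range(4)],"centre",ce,cast(n,ce,.116))
E
```

```text
C top [0.4355 0.0638 0.8944]
top stage px [[392.9716 164.5468]
 [417.9771 259.7291]
 [319.1397 281.8345]
 [298.4093 183.6912]]
[[ 0.7103 -0.141 ]
 [ 0.4843 -0.1943]
 [ 0.4302  0.032 ]
 [ 0.657   0.0851]] [np.float64(0.23232457399657447), np.float64(0.23223478293470218), np.float64(0.2326689490509682), np.float64(0.23287772695461367)]
plate px [[352.     209.2188]
 [385.1153 209.3598]
 [386.0111 219.    ]
 [352.     219.    ]]
[[ 0.5964 -0.0407]
 [ 0.5979 -0.1178]
 [ 0.5753 -0.1195]
 [ 0.5735 -0.0408]] [ 0.5857 -0.0797  0.024 ] [np.float64(0.02289379137384154), np.float64(0.07702915606555001), np.float64(0.022642002329524253), np.float64(0.07873456444027917)]
C scene [1.5016 0.2121 0.8064]
scene stage px [[317.147  180.3347]
 [323.9027 235.8125]
 [222.8972 240.7968]
 [229.3709 184.6379]]
[[ 0.4354  0.0341]
 [ 0.6471  0.0842]
 [ 0.699  -0.1424]
 [ 0.4889 -0.1909]] [np.float64(0.2312713484248897), np.float64(0.2175108270459552), np.float64(0.23239593785282425), np.float64(0.21562101062241343)]
plate px [[240.1    224.2481]
 [243.1751 215.7543]
 [275.5348 217.5698]
 [273.4678 227.0753]]

[... 306 characters left out ...]
.982503890991211), 11.309932708740234) [[0.5655 0.2345]
 [0.588  0.2316]
 [0.584  0.2093]
 [0.5615 0.2124]] [np.float64(0.022527933385935176), np.float64(0.022749683557607387), np.float64(0.022655226870767937), np.float64(0.022736822025666632)] centre [229.6260162601626, 208.5609756097561] [[0.5747 0.2221 0.116 ]]
scene ((389.52703857421875, 188.3378448486328), (10.685934066772461, 6.411561012268066), 9.462321281433105) [[0.591  0.2111]
 [0.5669 0.2121]
 [0.5699 0.2361]
 [0.5939 0.2347]] [np.float64(0.0237648518259629), np.float64(0.024115921980707264), np.float64(0.024160092874652442), np.float64(0.023973024377591814)] centre [389.67605633802816, 188.38028169014083] [[0.5806 0.2239 0.116 ]]
```

```bash
cat >> h.py <<'E'
def plate_quad(im,n,box,hullpx):
    g=cv2.cvtColor(im,cv2.COLOR_BGR2GRAY)
    hm=np.zeros_like(g);cv2.fillPoly(hm,[np.int32(hullpx)],255);hm=cv2.erode(hm,np.ones((5,5)))
    d=((g<125)&(hm>0)).astype(np.uint8)*255
    cs,_=cv2.findContours(d,cv2.RETR_EXTERNAL,cv2.CHAIN_APPROX_NONE); c=max(cs,key=lambda c:cv2.contourArea(cv2.convexHull(c)))
    return linefit_quad(c),c
E
python3 - <<'E'
from h import *
np.set_printoptions(precision=4,suppress=True)
H={"top":[[392.97,164.5],[418,259.7],[319,281.8],[298.4,183.7]],"scene":[[317,180],[324,236],[223,241],[229,185]]}
for n in H:
    im=cv2.imread(f"pics/{n}0.png"); q,c=plate_quad(im,n,None,H[n]); W=cast(n,q,.024)
    print(n,q,"\n",W[:,:2],W.mean(0),[np.linalg.norm(W[i]-W[i-1]) for i in range(4)])
    for i in range(4):
        e=W[(i+1)%4]-W[i];print(np.degrees(np.arctan2(e[1],e[0])))
# foot of the rod & pusher & bottle
print("rodbase",cast("top",[240,271],0.005),"bottle",cast("top",[178,250],0), "pusher foot low", cast("top",[238,216],.02))
for z in(.09,.11,.13,.15): print(z,cast("top",[232,270.5],z)[0],cast("scene",[388.5,165],z)[0])
for z in(.07,.09,.11): print("bottle",z,cast("top",[161.5,247.5],z)[0],cast("scene",[449.5,180],z)[0])
E
```

```text
top [[384.5315 194.    ]
 [386.3259 219.    ]
 [352.     219.    ]
 [352.     194.    ]] 
 [[ 0.6344 -0.117 ]
 [ 0.5753 -0.1202]
 [ 0.5735 -0.0408]
 [ 0.6324 -0.0407]] [ 0.6039 -0.0797  0.024 ] [np.float64(0.07627798672905504), np.float64(0.059128897719684624), np.float64(0.0794651914690458), np.float64(0.05897431625847755)]
-176.860404604013
91.33616858869738
0.04730003658294974
-88.55851013983975
scene [[239.627  224.2547]
 [247.5641 206.4891]
 [278.5915 208.3859]
 [273.1474 227.4267]] 
 [[ 0.6505 -0.1153]
 [ 0.5838 -0.1144]
 [ 0.5794 -0.0377]
 [ 0.6495 -0.035 ]] [ 0.6158 -0.0756  0.024 ] [np.float64(0.08037251180521353), np.float64(0.06675792813793444), np.float64(0.07688269515542451), np.float64(0.07013134581862049)]
179.2216950038401
93.24956921944164
2.206401724867654
-89.26533486889912
rodbase [[0.4509 0.2123 0.005 ]] bottle [[0.4958 0.3577 0.    ]] pusher foot low [[0.5749 0.2214 0.02  ]]
0.09 [0.4501 0.2145 0.09  ] [0.4499 0.2168 0.09  ]
0.11 [0.4498 0.2107 0.11  ] [0.4792 0.2166 0.11  ]
0.13 [0.4494 0.207  0.13  ] [0.5086 0.2165 0.13  ]
0.15 [0.449  0.2032 0.15  ] [0.538  0.2164 0.15  ]
bottle 0.07 [0.4956 0.3698 0.07  ] [0.4631 0.3679 0.07  ]
bottle 0.09 [0.4941 0.3624 0.09  ] [0.4913 0.3637 0.09  ]
bottle 0.11 [0.4927 0.355  0.11  ] [0.5195 0.3594 0.11  ]
```

```bash
cat >> h.py <<'E'
from scipy.spatial.transform import Rotation as Rn
def ori(deg): return (Rn.from_euler('z',deg,degrees=True)*Rn.from_euler('x',180,degrees=True)).as_rotvec()
def st(k=""):
    s=bot.sense();print(k,round(s["time_s"],2),s["tcp_pos"].round(4),"F",s["contact_force"].round(2),"M",s["moment"].round(2),"w",round(s["width"],3))
    return s
E
python3 - <<'E'
from h import *
for a in(175,-5): print(a,[np.round(bot.solve_ik(p,ori(a)),2) if bot.solve_ik(p,ori(a)) is not None else None for p in ([.577,.223,.2],[.577,.223,.057],[.64,-.02,.08],[.5,-.12,.08],[.66,-.12,.08])])
bot.move_ptp([.577,.223,.22],ori(175)); st()
bot.move_linear([.577,.223,.0573],max_speed=.15); st()
n="scene";cv2.imwrite("pics/g1.png",cv2.resize(bot.capture(n)[100:260,310:520,::-1],None,fx=3,fy=3))
E
```

```text
175 [array([-0.46,  0.39,  0.04,  1.7 , -0.02,  1.04,  1.06]), array([-0.44,  0.56, -0.  ,  1.82,  0.  ,  0.77,  1.05]), array([-0.15,  0.56,  0.16,  1.76, -0.12,  0.83,  1.55]), array([-0.17,  0.41,  0.41,  2.07, -0.25,  0.71,  1.88]), array([-0.06,  0.61,  0.26,  1.68, -0.19,  0.87,  1.76])]
-5 [array([-0.89,  0.45,  0.63,  1.73, -0.29,  1.06, -1.83]), array([-0.83,  0.62,  0.55,  1.84, -0.43,  0.81, -1.71]), array([-0.47,  0.63,  0.63,  1.78, -0.46,  0.89, -1.29]), array([-0.56,  0.56,  0.95,  2.09, -0.64,  0.82, -0.87]), array([-0.35,  0.7 ,  0.71,  1.7 , -0.54,  0.95, -1.09])]
 1.84 [0.5765 0.2246 0.22  ] F [-0.42  0.46 -0.41] M [ 0.02 -0.03 -0.01] w 0.998
 3.08 [0.5777 0.2234 0.0582] F [ 0.81  0.46 -0.47] M [0.01 0.05 0.03] w 0.999
```

View pics/g1.png

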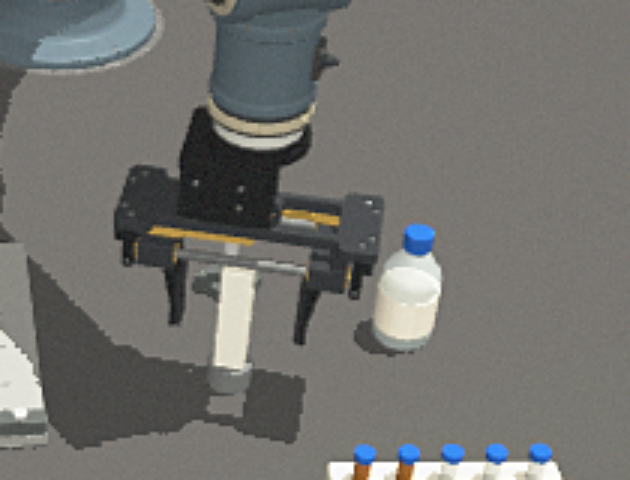

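The fingers flank the handle, which sits midway between them at about (235,310) in the zoom. I'll grip and lift.

```bash
python3 - <<'E'
from h import *
bot.move_gripper(0.0,newtons=50); st("grip")
p=bot.sense()["tcp_pos"]
bot.move_linear([p[0],p[1],.13],max_speed=.12); bot.sleep(.3); st("lift")
for n in("scene","top"): cv2.imwrite(f"pics/l_{n}.png",bot.capture(n)[:,:,::-1])
a=cv2.imread("pics/l_scene.png")[90:230,320:460];b=cv2.imread("pics/l_top.png")[130:270,180:320]
cv2.imwrite("pics/l.png",cv2.resize(np.hstack([a,b]),None,fx=2.8,fy=2.8,interpolation=cv2.INTER_CUBIC))
E
```

```text
grip 4.17 [0.577  0.2228 0.0573] F [-0.18 -0.03 -0.1 ] M [-0.09  0.01  0.05] w 0.274
lift 5.22 [0.5767 0.2227 0.1293] F [-0.25 -0.16 -0.86] M [ 0.02  0.01 -0.05] w 0.276
```

View pics/l.png

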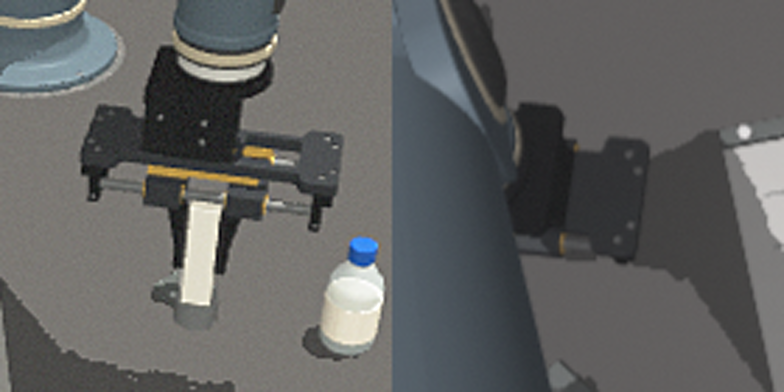

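The pusher is held (opening 24 mm, foot at about (389,200) in the scene view). Next I compare its projected position with the picture to get the camera offset.

```bash
python3 - <<'E'
from h import *
im=cv2.imread("pics/l_scene.png")
z=.1293-.0573
print("bottom front",proj("scene",[.577+.018,.223,z]),"sides",proj("scene",[[.577,.223+.018,z+.01],[.577,.223-.018,z+.01]]))
c=im[180:215,370:410]; cv2.imwrite("pics/lf.png",cv2.resize(c,None,fx=12,fy=12,interpolation=cv2.INTER_CUBIC))
E
```

```text
bottom front [[387.39228909 207.43729396]] sides [[396.02552949 199.90745243]
 [380.30029997 198.43926584]]
```

View pics/lf.png

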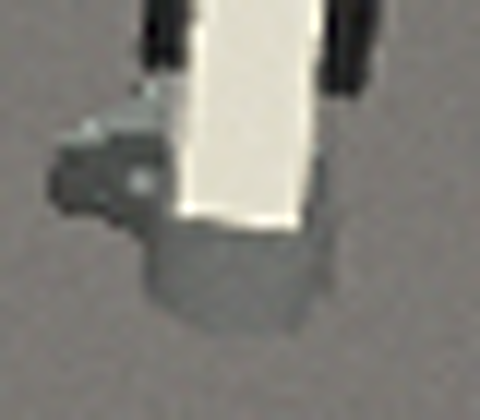

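```bash
cat >> h.py <<'E'
C=np.array([.7135,-.141]);A=np.radians(13.3)
RC=np.array([[np.cos(A),-np.sin(A)],[np.sin(A),np.cos(A)]])
def cw(x,y,z): return np.r_[C+RC@np.array([x,y])/1000,z]
def wc(p): return RC.T@(np.asarray(p)[:2]-C)*1000
ZP=.0733; ZH=.125
def shot(k):
    im=bot.capture("scene")[:,:,::-1]; t=bot.capture("top")[:,:,::-1]
    cv2.imwrite(f"pics/{k}_s.png",im);cv2.imwrite(f"pics/{k}_t.png",t)
    cv2.imwrite(f"pics/{k}.png",np.hstack([cv2.resize(im[130:260,200:340],None,fx=2.8,fy=2.8,interpolation=cv2.INTER_CUBIC),cv2.resize(t[155:285,290:430],None,fx=2.8,fy=2.8,interpolation=cv2.INTER_CUBIC)]))
def step(x,y,z,v=.15,cN=None,k=""):
    r=bot.move_linear(cw(x,y,z),max_speed=v,contact_N=cN)
    s=st(f"{k} hit={r}");print("   corner mm",wc(s["tcp_pos"]).round(1)); return r
E
python3 - <<'E'
from h import *
step(-88,162,ZH,.2,k="above"); step(-88,162,ZP,.1,k="down"); bot.sleep(.2)
step(-88,95,ZP,.05,5,k="push y")
shot("p1")
E
```

```text
above hit=False 6.61 [ 0.5906 -0.0019  0.125 ] F [ 0.4  -0.27 -1.43] M [0.05 0.02 0.01] w 0.273
   corner mm [-87.6 163.7]
down hit=False 7.28 [ 0.591  -0.0034  0.0735] F [ 0.02  0.17 -1.47] M [-0.01  0.03 -0.05] w 0.275
   corner mm [-87.6 162.1]
push y hit=True 8.62 [ 0.604  -0.0637  0.0726] F [ 1.14  0.07 -0.93] M [ 0.07 -0.07  0.07] w 0.271
   corner mm [-88.7 100.4]
```

View pics/p1.png

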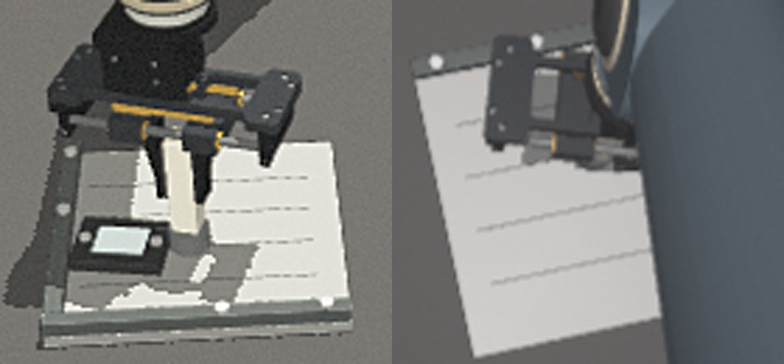

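The plate is now close to the -y fence (plate at about (120,245) in the left crop) but possibly not fully aligned. I'll press a little more, then go round to the -x face.

```bash
python3 - <<'E'
from h import *
step(-89,92,ZP,.03,8,k="press y")
bot.sleep(.2); st("hold")
step(-89,115,ZP,.1,k="back"); step(-89,125,ZH,.15,k="up"); 
step(-170,75,ZH,.2,k="over")
shot("p2")
E
```

```text
press y hit=True 8.97 [ 0.6022 -0.0648  0.0714] F [-0.29  0.08 -0.53] M [ 0.18 -0.04 -0.01] w 0.273
   corner mm [-90.8  99.8]
hold 9.18 [ 0.6017 -0.0647  0.0708] F [-0.13 -0.09 -1.54] M [-0.02 -0.06  0.07] w 0.273
back hit=False 9.47 [ 0.6005 -0.0481  0.0733] F [ 0.58 -0.94 -0.5 ] M [-0.05 -0.01 -0.05] w 0.276
   corner mm [-88.6 116.4]
up hit=False 9.97 [ 0.5979 -0.0402  0.1249] F [ 0.22  1.2  -1.69] M [ 0.05  0.04 -0.  ] w 0.274
   corner mm [-89.3 124.7]
over hit=False 10.6 [ 0.5316 -0.1063  0.1248] F [ 0.37  0.35 -0.94] M [ 0.03 -0.09  0.01] w 0.271
   corner mm [-169.    75.6]
```

View pics/p2.png

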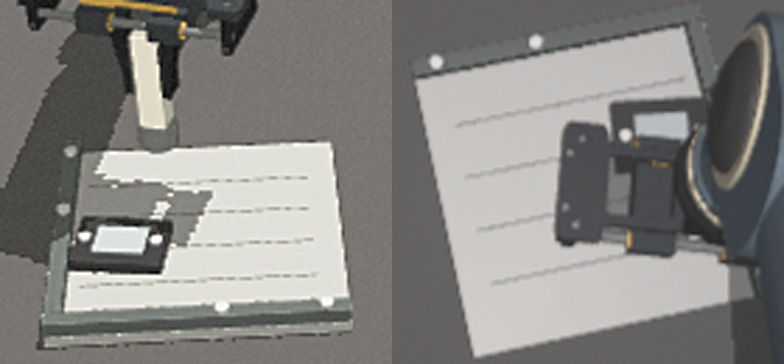

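The plate is still turned clockwise, with its +x-side corner on the -y fence. I'll push it along +x below its centre, which also turns it counter-clockwise.

```bash
python3 - <<'E'
from h import *
step(-165,36,ZH,.2,k="above"); step(-165,36,ZP,.1,k="down"); bot.sleep(.2)
step(-100,36,ZP,.05,8,k="push x")
bot.sleep(.2);shot("p3")
E
```

```text
above hit=False 11.05 [ 0.5455 -0.144   0.1248] F [-0.51 -0.39 -1.33] M [ 0.01  0.04 -0.  ] w 0.269
   corner mm [-164.2   35.8]
down hit=False 11.72 [ 0.545  -0.1437  0.0735] F [-0.26 -0.33 -1.01] M [ 0.07 -0.03 -0.  ] w 0.271
   corner mm [-164.6   36.1]
push x hit=False 13.37 [ 0.6079 -0.129   0.0734] F [-0.27 -0.64 -1.4 ] M [-0.03 -0.   -0.02] w 0.274
   corner mm [-100.   36.]
```

View pics/p3.png

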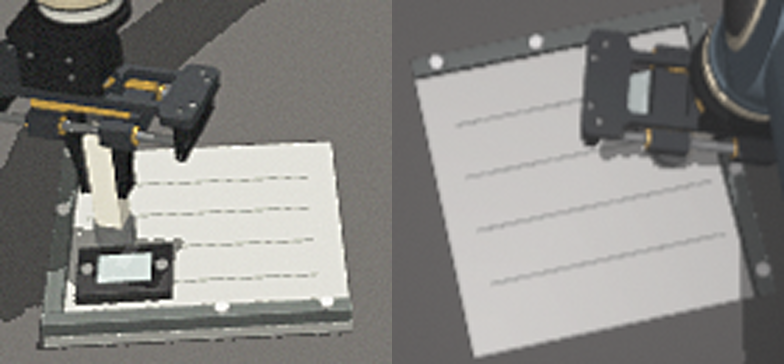

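The plate is now nearly square and moving along the -y fence (at about (125,270) in the crop). I'll continue to the +x fence.

```bash
python3 - <<'E'
from h import *
step(-70,38,ZP,.04,8,k="push x"); 
bot.sleep(.2);st();shot("p4")
E
```

```text
push x hit=True 14.23 [ 0.6268 -0.1222  0.0721] F [ 0.47  0.37 -2.76] M [ 0.05 -0.09 -0.02] w 0.273
   corner mm [-80.   38.2]
 14.43 [ 0.6255 -0.1226  0.0716] F [-0.6  -0.51 -2.11] M [-0.05 -0.06 -0.04] w 0.276
```

View pics/p4.png

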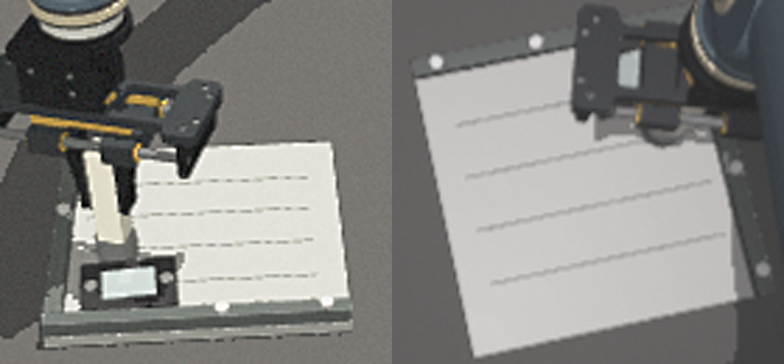

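The plate has reached the +x fence (lower edge near row 305) with a small gap left at the -y fence. Next I press it along -y.

```bash
python3 - <<'E'
from h import *
step(-105,40,ZP,.15,k="back"); step(-110,60,ZH,.2,k="up"); step(-34,132,ZH,.25,k="over"); step(-34,132,ZP,.1,k="down"); bot.sleep(.2)
step(-34,88,ZP,.04,8,k="push y");bot.sleep(.2);st()
step(-34,125,ZP,.15,k="back"); step(-60,150,ZH,.2,k="up");step(-150,190,ZH,.3,k="away"); bot.sleep(.2); shot("p5")
E
```

```text
back hit=False 14.84 [ 0.6018 -0.1266  0.0734] F [ 0.34 -0.75 -1.66] M [ 0.05 -0.1   0.03] w 0.278
   corner mm [-105.4   39.7]
up hit=False 15.27 [ 0.5935 -0.1077  0.1254] F [-0.21  0.06 -1.36] M [-0.03 -0.03  0.03] w 0.273
   corner mm [-109.1   60. ]
over hit=False 15.83 [ 0.6495 -0.0202  0.123 ] F [-0.34 -0.17 -2.03] M [0.01 0.   0.02] w 0.276
   corner mm [-34.5 132.3]
down hit=False 16.5 [ 0.6503 -0.0207  0.0735] F [ 0.53  0.36 -1.46] M [ 0.03 -0.03 -0.01] w 0.271
   corner mm [-33.8 131.6]
push y hit=True 17.6 [ 0.6586 -0.055   0.0727] F [-0.88  0.24 -1.48] M [0.04 0.01 0.  ] w 0.275
   corner mm [-33.7  96.3]
 17.8 [ 0.6576 -0.0549  0.0717] F [-0.25  0.09 -1.25] M [0.02 0.   0.  ] w 0.271
back hit=False 18.13 [ 0.6515 -0.0254  0.0732] F [-0.76 -0.86 -0.72] M [-0.   -0.03  0.01] w 0.276
   corner mm [-33.7 126.8]
up hit=False 18.6 [ 0.6211 -0.0097  0.1253] F [ 0.7  -0.92 -2.28] M [-0.02 -0.08  0.  ] w 0.274
   corner mm [-59.7 149.1]
away hit=False 19.07 [0.5233 0.0088 0.1241] F [ 0.9  -0.92 -1.28] M [ 0.06 -0.13  0.03] w 0.271
   corner mm [-150.6  189.5]
```

View pics/p5.png

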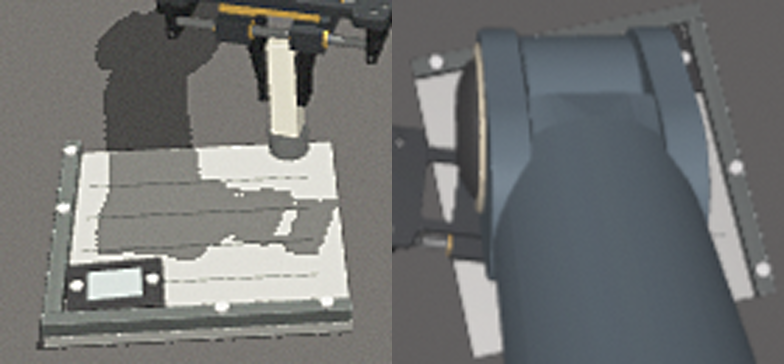

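The plate looks seated in the corner (about (118,285) in the left crop). I'll move over the placing site, still holding the pusher, so the top camera sees the stage.

```bash
python3 - <<'E'
from h import *
np.set_printoptions(precision=4,suppress=True)
bot.move_linear([.577,.222,.125],max_speed=.25); bot.sleep(.2); shot("p6")
im=cv2.imread("pics/p6_t.png");g=cv2.cvtColor(im,cv2.COLOR_BGR2GRAY)
cv2.imwrite("pics/p6z.png",np.hstack([cv2.resize(im[155:225,340:430],None,fx=6,fy=6,interpolation=cv2.INTER_CUBIC)]))
E
```

```text
(no output)
```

View pics/p6z.png

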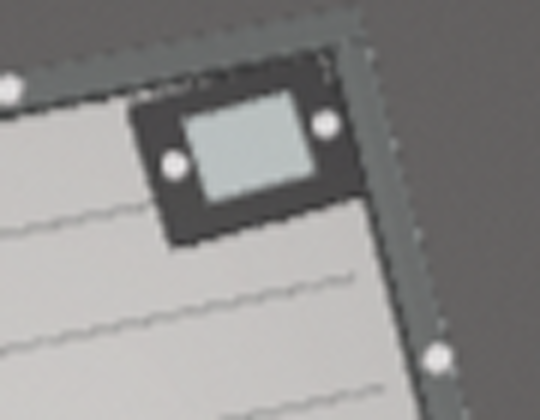

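View pics/p6.png

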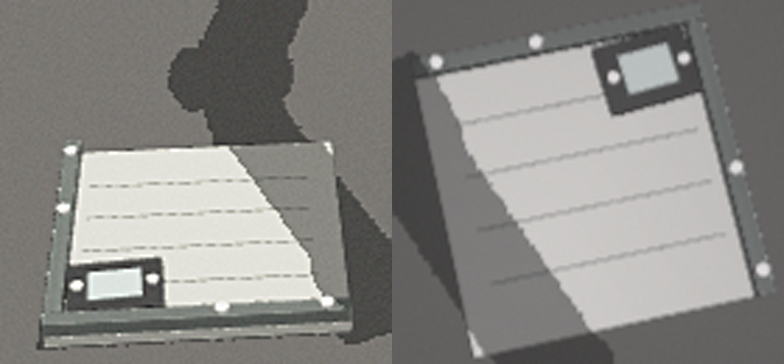

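The top view shows the plate tight against both fences: its corner is at about (335,55) in the zoom, with only a hairline of stage at (180,85). Next I check this in numbers and place the pusher.

```bash
python3 - <<'E'
from h import *
P=cast("top",[[369.0,182.3],[394.0,175.5]],.027); m=P.mean(0)
d=P[0]-P[1]; print("plate centre in corner frame (top cam)",(RC.T@(m[:2]-[.7118,-.1419])*1000).round(1),"angle",np.degrees(np.arctan2(-d[0],d[1]))-13.3)
print("lower",bot.move_linear([.577,.222,.066],max_speed=.1)); st()
print("touch",bot.move_linear([.577,.222,.052],max_speed=.02,contact_N=3)); st()
bot.sleep(.2); s=st()
cv2.imwrite("pics/pl.png",cv2.resize(bot.capture("scene")[130:250,340:460,::-1],None,fx=4,fy=4,interpolation=cv2.INTER_CUBIC))
E
```

```text
plate centre in corner frame (top cam) [-33.5  40.9] angle 3.6464345596802765
lower False
 21.44 [0.5774 0.2221 0.0663] F [-0.04  0.11 -1.25] M [ 0.04 -0.01  0.  ] w 0.274
touch True
 21.94 [0.5772 0.2221 0.0575] F [-0.96 -0.21  4.03] M [-0.1   0.08 -0.  ] w 0.273
 22.14 [0.5772 0.2221 0.0576] F [ 0.29 -0.96  5.93] M [-0.08  0.08  0.08] w 0.272
```

View pics/pl.png

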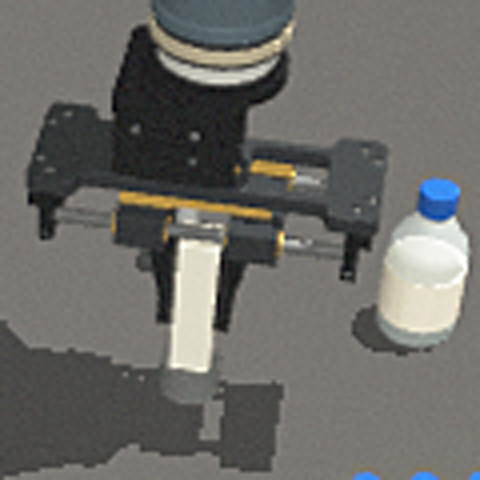

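The plate is within tolerance (about -33.5, 40.9 mm, roughly 2–4° counter-clockwise), but I have 40 s left and still hold the pusher. One more +x press above the plate's centre should square it.

```bash
python3 - <<'E'
from h import *
bot.move_linear([.577,.222,.125],max_speed=.2)
step(-125,100,ZH,.3,k="via"); step(-112,57,ZH,.2,k="above"); step(-112,57,ZP,.1,k="down"); bot.sleep(.2)
step(-68,57,ZP,.04,9,k="push x");bot.sleep(.1)
step(-105,57,ZP,.15,k="back"); step(-112,75,ZH,.2,k="up"); step(-125,110,ZH,.3)
bot.move_linear([.577,.222,.125],max_speed=.25); bot.sleep(.2); shot("p7");st()
im=cv2.imread("pics/p7_t.png")
cv2.imwrite("pics/p7z.png",cv2.resize(im[155:225,340:430],None,fx=6,fy=6,interpolation=cv2.INTER_CUBIC))
E
```

```text
via hit=False 23.82 [ 0.5687 -0.0703  0.1244] F [ 0.06 -0.14 -1.83] M [ 0.07 -0.02 -0.03] w 0.271
   corner mm [-124.7  102.1]
above hit=False 24.19 [ 0.5918 -0.1104  0.1247] F [ 0.93  0.34 -1.01] M [ 0.07 -0.02  0.01] w 0.27
   corner mm [-111.4   57.8]
down hit=False 24.86 [ 0.5917 -0.1111  0.0735] F [-0.48 -0.03 -0.86] M [-0.01 -0.08 -0.04] w 0.273
   corner mm [-111.7   57.1]
push x hit=True 25.94 [ 0.6252 -0.1028  0.072 ] F [-0.08  0.55 -1.92] M [ 0.08 -0.04 -0.01] w 0.274
   corner mm [-77.2  57.5]
back hit=False 26.38 [ 0.5979 -0.11    0.0733] F [ 0.5   0.15 -0.5 ] M [ 0.03 -0.12 -0.03] w 0.277
   corner mm [-105.4   56.7]
up hit=False 26.8 [ 0.5881 -0.0935  0.1254] F [-1.15  0.03 -1.6 ] M [ 0.05 -0.04 -0.01] w 0.269
   corner mm [-111.1   75.1]
 hit=False 27.07 [ 0.5651 -0.0609  0.1233] F [ 0.97  0.17 -1.5 ] M [ 0.02 -0.03 -0.02] w 0.276
   corner mm [-126.   112.1]
 28.67 [0.5772 0.2212 0.1251] F [-0.59 -0.78 -1.61] M [ 0.02 -0.02  0.02] w 0.275
```

View pics/p7z.png

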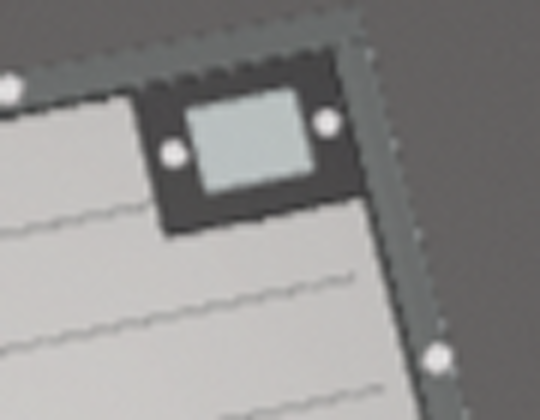

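The plate is now flush: its lower edge, (165,237) to (365,197), runs parallel to the fence and no stage shows between them. I'll place the pusher.

```bash
python3 - <<'E'
from h import *
P=cast("top",[[368.8,180.2],[394.2,175.2]],.027); m=P.mean(0); d=P[0]-P[1]
print("plate centre corner frame",(RC.T@(m[:2]-[.7118,-.1419])*1000).round(1),"angle",np.degrees(np.arctan2(-d[0],d[1]))-13.3)
bot.move_linear([.577,.222,.066],max_speed=.1)
print("touch",bot.move_linear([.577,.222,.052],max_speed=.02,contact_N=2.5)); bot.sleep(.1);s=st()
bot.move_gripper(1.0); st("open"); bot.sleep(.2)
p=bot.sense()["tcp_pos"]; bot.move_linear([p[0],p[1],.22],max_speed=.12)
bot.move_ptp([.295,.607,.223],ori(154)); bot.sleep(.5); st()
for n in("scene","top"): cv2.imwrite(f"pics/f_{n}.png",bot.capture(n)[:,:,::-1])
a=cv2.imread("pics/f_scene.png")[140:270,200:430];b=cv2.imread("pics/f_top.png")[150:290,205:435]
cv2.imwrite("pics/f.png",np.vstack([cv2.resize(a,(500,283),interpolation=cv2.INTER_CUBIC),cv2.resize(b,(500,304),interpolation=cv2.INTER_CUBIC)]))
E
```

```text
plate centre corner frame [-30.6  40.2] angle -0.4439754875117483
touch True
 30.0 [0.5772 0.2221 0.0577] F [-0.6   0.06  5.02] M [-0.06 -0.02 -0.02] w 0.276
open 31.23 [0.5763 0.2217 0.0567] F [0.37 0.09 0.05] M [ 0.06 -0.02 -0.01] w 0.998
 35.17 [0.2951 0.607  0.223 ] F [-0.2   0.3  -0.11] M [-0.01 -0.02  0.04] w 0.997
```

View pics/f.png

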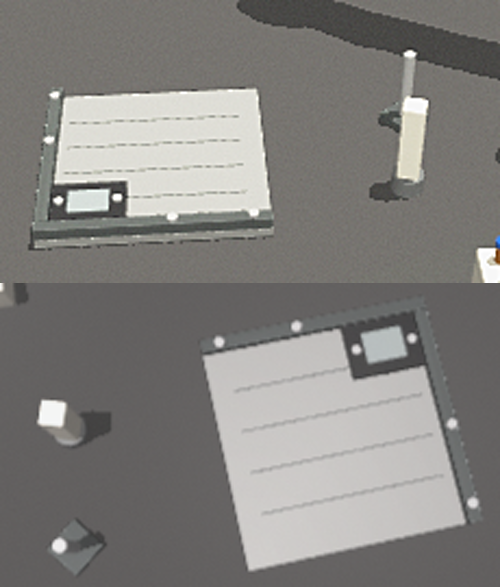

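The pusher stands upright on the bench, off the stage (about (410,145) in the upper view). The plate sits square in the corner (about (385,345) in the lower view), and the arm is clear of everything.

```bash
python3 -c "
from workcell import bot
print(bot.job_done(), bot.sense()['time_s'])"
```

```text
the job is handed in; nothing more can be done
the job is handed in; nothing more can be done
```

The job is done and handed in at about 35 s of the 64 s. I picked up the pusher by its handle and pushed the plate along -y, +x and -y. A last +x press took out a leftover turn of about 2–4°. Then I stood the pusher back at its original spot on the bench, let go and moved the arm clear.

**Plate:** the last top-camera check, while I still held the pusher, put its centre at (-30.6, +40.2) mm in the corner frame, turned -0.4°. Home is (-30, +40).

**Pusher:** the final pictures show it upright on the bench and the plate still square in the corner. I judged the pusher's tilt by eye only.

**Disagreements:** the two cameras differed by about 5 mm in x and 2–3 mm in y. I averaged them for planning and relied on contact to find the fences. The contact stops came mostly from brief force peaks, so I confirmed the plate's seating from the pictures, not from steady force. No check failed.

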